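Draw the filter plate and present it at the inspection panel

ROBOT

A 6-joint arm with a two-finger parallel gripper is mounted at the origin on a cart in front of the work surface, level with it; the furniture and walls round the work are solid. World frame = base frame: x ahead of the robot, y to its left, z up, the work surface at z = 0. Lengths are in mm, angles in rad, forces in N, time in s.
With the tool pointing down it reaches from about 275 to 850 mm from the base axis. Payload 19 kg.
Tool frame: the origin (TCP) lies at the centre of the arm's flange, where the gripper is bolted on; the fingertips stand tip_extent ahead of it and the grasp point (between the pads) lies 155 mm ahead of it (tip_extent is the distance from the TCP to the fingertips, in mm); z points along the fingers, y is the direction in which the jaws open and shut (so a half turn about z gives the same grasp; the last joint's range is limited). The gripper opens to 85 mm and grips with 20 to 120 N. Pads are 22 mm wide; open, the fingers measure 114 mm over their backs; the gripper's body (76 mm by 85 mm) begins 54 mm behind the grasp point. The pads swing forward as they close: fully open they stand 13 mm farther back than shut.
Start: joints at [-1.391, 0.15, 1.437, -0, 1.554, -0.134], TCP at [177.465, -546.916, 404.667] pointing down, gripper open.
Joint ranges: [-2.8, 2.8], [-0.68, 2.1], [0.12, 2.68], [-1.39, 4.53], [0.16, 2.79], [-2.81, 2.81]. Speed limits (rad/s): [1.89, 1.89, 2.22, 3.01, 3.01, 3.01].

INTERFACE

Orientations are given as a unit quaternion [w, x, y, z].
In Python, from cell import observe, get_image, close_job, tip_extent gives the robot as it stands.
- The arm moves only by the tool drive_tool, never from a script. Its argument "series" is a list of rows, each an object with "xyz": the shift along the tool's x, y, z in mm, a list of three; "rot": the turn, a rotation vector about the tool's x, y, z in degrees, a list of three. In form: [{"xyz": [tx, ty, tz], "rot": [wx, wy, wz]}, ...]. A call has 1 to 10 rows; each row is the pose to reach, as a shift and turn from the pose measured when the call began, along the tool's axes at that moment; what a row does not reach only later rows make up. A row lasts 1/8 s, in which the tool goes at most 62.5 mm and 10.7 degrees, less where a joint would pass 70% of its speed; a pose out of reach is approached as far as the arm can. A call with a gripper value outside its range is refused whole. "hand" is the closure, from -1 (fully open) to 1 (shut), so that 0 is half open, set as the call begins (left out, the last holds). The fingers move at their own pace and stop on an object; "grip_force" is the grip in N (left out, the last holds). Time passes only in rows, so rows that repeat a pose let the fingers close. It gives the time, the measured TCP pose, the force and the opening at its end, in the units of the state.
- observe(): the state, without advancing time (a new reading comes with each control period).
- get_image(name): name is "scene" or "side" or "wrist"; returns a dict with "pixels" (400x640x3 uint8, blue, green, red), "range_z" (400x640 float32, mm along the optical axis (not along the pixel's ray), 0 where there is no reading), "fx", "fy", "cx", "cy" (pixels), "pose" (4x4, takes a point from camera to world coordinates); the wrist camera has in their place "mount" (4x4, takes a point from camera to tool coordinates, whose origin is the TCP and whose axes are the flange's). Camera axes: x right, y down, z forward; pixel columns grow to the right and rows downward; lengths in mm; the calibration is good to about 2 mm. A picture is of the moment at which its call begins: read the wrist's pose just before it.
- close_job(): hands the job in, once; it reports no verdict.
The state is a dict: "t": time; "joint_positions": joint angles; "qvel": joint speeds; "joint_torque": joint torques, N m; "position": TCP position; "ee_rot": TCP orientation; "wrist_force": force on the tool from outside, world axes, zero at the start; "ft_torque": the same for the moment, N m; "gripper_width": finger opening in mm.
Only numpy, scipy, OpenCV 4.12 (cv2) and the standard library are available. Lean on these libraries where they do the work, as an engineer would, in place of code of your own. Each camera call takes 0.05 s, during which the arm holds its last target. There are 200 camera calls.

TASK

Lift the loose metal keeper plate with the red fin off its two pins on the grey filter housing, lay it flat on the black rubber mat, fin up, and let go of it. Then swing the blue flap fully up so that it stays open, and draw out the orange-framed filter plate hidden beneath it. Finish while holding the filter plate still and upright in the air, its broad face square to the white inspection panel and centred on it, about 80 mm in front of it; touch neither the panel nor the small things lying about.

Things in the scene. Friction and masses are not known exactly. Their poses are not given: they have to be found in the camera images.
- housing: Grey filter housing, fixed, 120 (x) x 170 (y) x 90 mm high; low bolted feet reach 103 mm to either side. Origin under its centre, front (-x) toward the robot. Its -y part is an open-topped well (inside x -52 to 52, y -77 to 17, floor z 6 mm) under the blue flap; its +y part (y 25 to 85) a solid deck, top z 90, with two steel pins 8 mm thick, 18 mm tall at x +-22, y 68.
- keeper: Loose aluminium keeper plate, 70 (x) x 75 (y) x 5 mm, about 0.15 kg; origin at the centre of its underside. It lies on the deck, square to the housing, underside at z 90 mm, its 11 mm holes over the pins, and overlaps the flap by 20 mm to keep it shut. Red grip fin upright in its middle: 12 mm thick in x, 36 mm long in y, top 33 mm above the underside.
- flap (a joint): Hinge of the blue cover flap (120 x 108 x 6 mm, 0.1 kg): 0 = shut, grows as it swings up and back, 1.57 = upright, stop at 1.9 rad. Stiff hinge (about 0.16 N m): it stays where it is left.
- flap_hinge (a point): Point on the flap's hinge line, at the back top edge of the well; the line runs along the housing's y axis. In the housing frame it is at x 62, y -31, z 87 mm.
- flap_knob (a point): Centre of the flap's black knob: a cylinder 16 mm in diameter and 20 mm long in y, on a 12 mm wide stem, 152 mm from the hinge line and 30 mm beyond the flap's front edge, which is flush with the housing's front; shut, it stands at 87 mm height in front of the housing. Its two flat ends can be pinched along y and it turns between the fingers.
- filter_plate: Loose filter plate, 0.1 kg, hidden upright under the flap: orange frame 10 mm thick (x), 88 wide (y), 56 high, brass core, pull tab on top. Origin under its centre; x is normal to its broad face. It stands parallel to the housing's y, underside at z 6 mm, at housing x -12, in grooves at its two ends (ribs 13 mm long in y, up to z 56; the well between them is clear for fingers).
- plate_centre (a point): Centre of the filter frame, 28 mm above the filter plate's underside.
- plate_tab (a point): Centre of the filter plate's orange pull tab (10 mm thick in x, 34 mm wide in y, 20 mm high), 64 mm above its underside; the tab's top is 74 mm above the underside.
- panel: Inspection panel, fixed on the bench: an upright black frame 150 mm wide (y), 17 mm up to 167 mm high, with a white square face that looks to its -x. Dark foot 80 (x) x 130 (y) x 12 mm, reaching 30 mm in front of the origin and 50 mm behind. Origin at bench height, 3 mm behind the white face.
- view_point (a point): Point where the filter frame's centre shall be held: 80 mm in front of the middle of the white face, 92 mm above the bench.
- mat: Black rubber mat, 130 x 130 x 3 mm, fixed flat on the bench; origin at the centre of its underside.
- loupe: Bystander: black loupe, 34 mm wide, 26 mm high; origin under its centre.
- die_segment: Bystander: grey steel die segment, 29 x 33 x 16 mm; origin under its centre.
- tape_yellow: Bystander: yellow tape roll lying flat, 72 mm wide, 19 mm high; origin under its centre.
There are look-alikes about, which are no part of the job. Of the things shaped like the mat, the black one is meant.

How it is judged (in metres and radians):
On the way, in this order (a step that is already met when the one before it is completed fails the run):
1. the keeper plate lies flat on the mat, let go (x of keeper in the frame of mat between -0.05 and 0.05 m and y of keeper in the frame of mat between -0.05 and 0.05 m and height (world z) of keeper below 0.01 m and angle between keeper's own z axis and vertical below 0.15 rad and contact force between the fingers and keeper below 0.2 N), for 0.2 s.
2. the flap is swung up to at least 1.4 rad (value of joint flap above 1.4 rad), for 0.2 s.
3. the filter plate is drawn up out of the well, held in the fingers (z of filter_plate in the frame of housing above 0.095 m and contact force between the fingers and filter_plate above 1 N), for 0.2 s.
At the end, for the whole second after the job is handed in: Filter plate held in the fingers, still, touching nothing else, frame centre within 30 mm of the view point, square to the panel and upright within 0.2 rad; flap open 1.4 rad or more; keeper flat on the mat (centres within 50 mm in each mat axis), let go (all of step 1 and distance between plate_centre and view_point below 0.03 m and angle between the x axis of filter_plate and the x axis of panel, either way round below 0.2 rad and angle between filter_plate's own z axis and vertical below 0.2 rad and height (world z) of filter_plate above 0.03 m and contact force between the fingers and filter_plate above 1 N and contact force between filter_plate and panel below 0.1 N and contact force between filter_plate and housing below 0.1 N and contact force between filter_plate and keeper below 0.1 N and linear speed of filter_plate below 0.03 m/s and value of joint flap above 1.4 rad); the arm keeps its last pose, push and grip.
It fails at once if the inspection panel is touched (over 1 N) (contact force between panel and anything else above 1 N).
It fails at once if a bystander (loupe, die segment, tape roll) is moved more than 20 mm (distance of any of loupe, die_segment, tape_yellow from where it was at the start of the episode above 0.02 m).
It also fails if it takes over 67 s, if anything falls off the work surface, if the arm or the gripper's body presses on something with over 40 N, if the wrist force passes 120 N, or if a joint passes its speed limit or range.

## Working session

There is one attempt and no reset: what is moved stays moved. The work goes in short steps, Python scripts to look and compute and a tool call to move; the robot and the scene stay as the last step left them, time stands still between calls to the robot, and variables do not carry over. Pictures are saved under pics/ and viewed, about 8 in all and at most 12, crops included, and the job is handed in when it is done.

Besides the shell and the picture viewer there is one more tool, called after "Call:" as name(argument=value, ...), one argument or row to a line, values as JSON. drive_tool: Moves the arm, as the interface text tells. Its arguments: {"type":"object","properties":{"series":{"type":"array"},"hand":{"type":"number"},"grip_force":{"type":"number"}},"required":["series"]}

```bash
ls; mkdir -p pics; cat > h.py <<'E'
import numpy as np, cv2
from cell import observe, get_image, close_job, tip_extent
from scipy.spatial.transform import Rotation as R
def Rq(q): return R.from_quat([q[1],q[2],q[3],q[0]])
def Tt(s):
    T=np.eye(4);T[:3,:3]=Rq(s['ee_rot']).as_matrix();T[:3,3]=s['position'];return T
def cam(name):
    s=observe();d=get_image(name)
    P=np.array(d['pose']) if name!='wrist' else Tt(s)@np.array(d['mount'])
    z=d['range_z'];v,u=np.mgrid[:400,:640]
    pc=np.stack([(u-d['cx'])/d['fx']*z,(v-d['cy'])/d['fy']*z,z],-1)
    w=pc@P[:3,:3].T+P[:3,3]; w[z==0]=np.nan
    return d['pixels'],w,P,d
E
python3 - <<'E'
from h import *
s=observe();print(s,tip_extent() if callable(tip_extent) else tip_extent)
ims=[]
for n in ['scene','side']:
    im,w,P,d=cam(n);np.savez(n,im=im,w=w,P=P,k=[d['fx'],d['fy'],d['cx'],d['cy']]);print(n,P.round(2).tolist(),d['fx'],d['cx'],d['cy']);cv2.imwrite(f'pics/{n}0.png',im)
E
```

```text
pics
{'t': 0.0, 'joint_positions': array([-1.39100733e+00,  1.51004140e-01,  1.43803482e+00,  2.98745829e-05,
        1.55381285e+00, -1.33982899e-01]), 'qvel': array([-0.00193847,  0.00115007,  0.00065621,  0.00186085,  0.00067569,
       -0.00117025]), 'joint_torque': array([ 3.91844500e-03, -7.13068342e+01, -5.70867598e+01,  2.62783578e-05,
        8.94653436e-03, -1.06234750e-04]), 'position': array([ 177.46133172, -546.89284519,  404.06311062]), 'ee_rot': array([-6.29757735e-04,  9.87718466e-01,  1.56242871e-01,  5.12998412e-07]), 'wrist_force': array([ 0.10456593, -0.1349714 , -0.65224335]), 'ft_torque': array([-0.06765981,  0.00882497,  0.02740281]), 'gripper_width': 85.52624858500653} 173.4
scene [[-0.62, -0.42, 0.66, -382.11], [-0.78, 0.34, -0.52, 814.09], [-0.01, -0.84, -0.54, 838.18], [0.0, 0.0, 0.0, 1.0]] 515.6743569161837 320.8299070702308 209.0253993892683
side [[0.98, -0.07, 0.18, 321.52], [-0.19, -0.39, 0.9, -995.82], [0.0, -0.92, -0.39, 583.35], [0.0, 0.0, 0.0, 1.0]] 418.55216404853803 316.9465613836848 201.11564500356988
```

View pics/scene0.png

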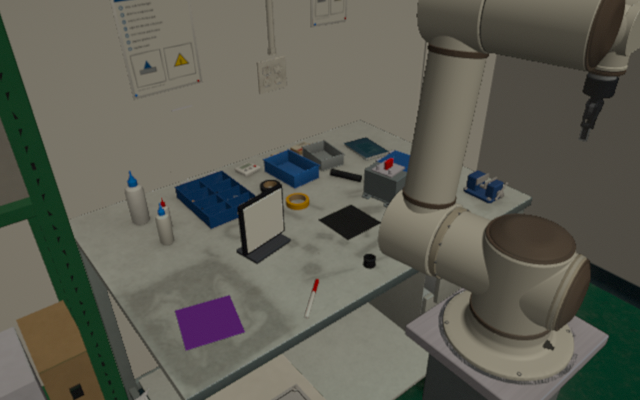

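View pics/side0.png

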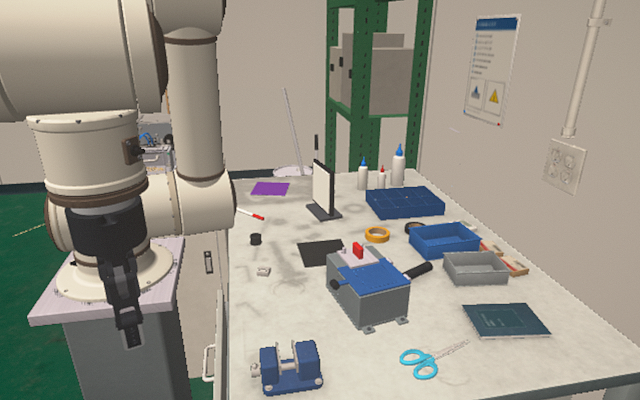

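Scene view: the grey housing is at (383,185) with the red fin at (389,163). The black mat is at (350,221), with a purple look-alike at (210,321). The panel is at (263,222), the loupe at (370,261) and the yellow tape at (297,201).

Side view: the fin is at (358,250), the blue flap at (372,275), and the knob at about (334,285). The mat is at (320,253), the die segment at (263,271) and the panel at (322,185).

Possible mix-ups:
- **Fin:** the pen (250,214) and a bottle cap (381,172) are also red.
- **Mat:** the purple sheet (270,188) and the dark card (505,320) have the same shape.
- **Flap:** the blue vise and the blue bins are the same colour.

My choices are the fin at (358,250), the mat at (320,253) and the flap at (372,275).

```bash
python3 - <<'E'
from h import *
D=np.load('side.npz');S=np.load('scene.npz')
def pts(D,m): 
    p=D['w'][m];return p[~np.isnan(p).any(1)]
def box(u0,u1,v0,v1):
    m=np.zeros((400,640),bool);m[v0:v1,u0:u1]=1;return m
def rep(n,p,ang=True):
    if len(p)<5: print(n,len(p));return
    r=cv2.minAreaRect(p[:,:2].astype(np.float32));print(n,len(p),'med',np.median(p,0).round(1),'rect',np.round(r[0],1),np.round(r[1],1),round(r[2],1),'z',np.percentile(p[:,2],[2,98]).round(1))
for nm,C,b in [('side',D,dict(h=box(315,440,235,335),mat=box(292,350,236,270),panel=box(300,345,150,225),loupe=box(246,265,230,247),die=box(254,274,263,279),tape=box(360,392,224,245))),
             ('scene',S,dict(h=box(358,412,150,210),mat=box(315,384,203,240),panel=box(235,295,185,262),loupe=box(360,380,252,270),tape=box(284,312,192,210)))]:
    im=C['im'];hsv=cv2.cvtColor(im,cv2.COLOR_BGR2HSV);z=C['w'][...,2]
    H,Sx,V=hsv[...,0],hsv[...,1],hsv[...,2]
    red=((H<8)|(H>172))&(Sx>150);blue=(H>100)&(H<125)&(Sx>110)
    print(nm)
    rep('fin',pts(C,b['h']&red&(z>95)))
    rep('flap',pts(C,b['h']&blue&(z>80)&(z<96)))
    rep('keeper/deck',pts(C,b['h']&~blue&~red&(z>92)&(z<100)))
    rep('deck+',pts(C,b['h']&(z>84)&(z<100)))
    rep('mat',pts(C,b['mat']&(V<60)&(z<12)&(z>-6)))
    rep('face',pts(C,b['panel']&(Sx<70)&(V>130)&(z>25)&(z<165)))
    rep('panel',pts(C,b['panel']&(z>20)))
    rep('foot',pts(C,b['panel']&(z>7)&(z<15)))
    rep('loupe',pts(C,b['loupe']&(z>8)))
    if 'die' in b: rep('die',pts(C,b['die']&(z>8)))
    rep('tape',pts(C,b['tape']&(z>10)))
rep('bench',pts(D,box(300,350,340,380)));
E
```

```text
side
fin 123 med [ 569.3 -212.2  114.6] rect [ 570.4 -203.7] [12.8 35.8] 10.5 z [ 99.7 123. ]
flap 1500 med [ 582.3 -286.6   89.1] rect [ 575.6 -277.9] [140.3 107.8] 10.2 z [86.9 91.2]
keeper/deck 465 med [ 563.6 -214.7   93.9] rect [ 570.4 -230.5] [159.6 138.7] 0.9 z [92.1 97.8]
deck+ 2490 med [ 573.3 -264.9   89.4] rect [ 565.  -248.5] [166. 170.] 11.2 z [85.3 95.2]
mat 69 med [531.   29.8   1.9] rect [533.8 -15.3] [125.6 126.6] 1.0 z [-0.   4.2]
face 698 med [576.7 232.1  96.5] rect [575.2 239.7] [  8.1 144.6] 11.6 z [ 30.  157.8]
panel 985 med [580.3 216.8 100.4] rect [581.7 238.7] [ 20.1 151.5] 11.4 z [ 24.3 165.7]
foot 251 med [570.7 219.7  10.3] rect [586.2 241.5] [ 80.2 137.5] 11.5 z [ 7.5 13.2]
loupe 99 med [353.   66.5  18.6] rect [353.5  74. ] [32.6 30.2] 58.3 z [ 8.9 24.6]
die 87 med [362.7 -92.4  12.2] rect [363.6 -89.1] [27.9 30.5] 67.8 z [ 8.3 14.8]
tape 202 med [705.   36.7  16.8] rect [668.6 -54.4] [281.9  67.8] 69.2 z [10.5 20.1]
scene
fin 67 med [ 568.2 -196.6  114.4] rect [ 570.1 -199.1] [12.7 41.9] 18.4 z [100.7 124.1]
flap 255 med [ 606.3 -277.8   90.3] rect [ 592.3 -274.8] [107.9 100.7] 9.9 z [86.8 94.1]
keeper/deck 238 med [ 564.9 -191.3   94.9] rect [ 583.1 -226.8] [110.9 152.6] 15.6 z [92.1 99.1]
deck+ 809 med [ 579.  -212.4   90.8] rect [ 582.5 -239.5] [129.8 176.7] 11.7 z [84.8 98. ]
mat 1096 med [531.4 -11.2   2.8] rect [536.  -16.1] [131.9 138.4] 0.5 z [-1.   6.7]
face 1522 med [576.2 246.2  97.5] rect [576.8 243. ] [ 11.3 132. ] 11.7 z [ 33.6 157. ]
panel 2490 med [576.8 248.3  96.5] rect [683.7 171.9] [180.  360.6] 59.0 z [ 22.2 166.9]
foot 600 med [572.2 235.7  11.5] rect [695.2 179.6] [183.5 394.2] 53.8 z [ 7.3 14.7]
loupe 137 med [353.4  81.3  19.1] rect [353.2  79.1] [31.4 33.5] 30.6 z [ 8.4 27.8]
tape 214 med [703.2  48.3  17.2] rect [706.6  45.8] [70.  78.4] 28.7 z [10.2 22.4]
bench 1995 med [ 4.547e+02 -4.266e+02 -3.000e-01] rect [ 456.7 -408.9] [124.   97.8] 81.2 z [-3.1 59.9]
```

```bash
python3 - <<'E'
import cv2
a=cv2.imread('pics/side0.png')[215:345,225:445]
cv2.imwrite('pics/crop1.png',cv2.resize(a,None,fx=3.6,fy=3.6,interpolation=2))
E
```

```text
(no output)
```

View pics/crop1.png

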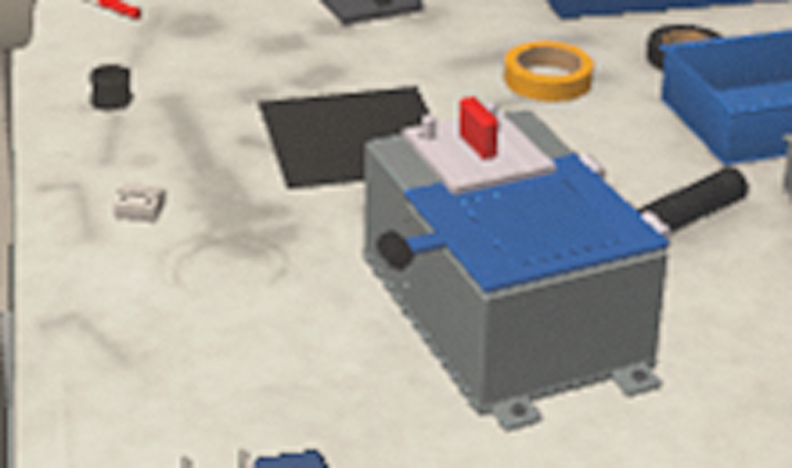

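The close crop confirms the choices: the fin is at (478,125) on the keeper, the knob at (395,250) and the mat at (345,135). A dark torch lies behind the housing. I'll hover above the fin and look with the wrist camera.

```bash
cat >> h.py <<'E'
H0=np.array([578.,-244.]);HY=10.5
def hw(x,y,z,o=None,yaw=None):
    o=H0 if o is None else o; yaw=HY if yaw is None else yaw
    c,s_=np.cos(np.radians(yaw)),np.sin(np.radians(yaw))
    return np.array([o[0]+c*x-s_*y,o[1]+s_*x+c*y,z])
def go(grasp,yawx,s=None,tool=155):
    """shift/turn in tool axes for the grasp point at world `grasp`, tool down, tool-x yaw yawx deg"""
    s=s or observe();T=Tt(s)
    Rt=R.from_euler('z',yawx,degrees=True)*R.from_euler('x',180,degrees=True)
    p=np.array(grasp)+[0,0,tool]
    xyz=T[:3,:3].T@(p-T[:3,3]);rv=(R.from_matrix(T[:3,:3]).inv()*Rt).as_rotvec(degrees=True)
    return 'xyz',xyz.round(1).tolist(),'rot',rv.round(2).tolist()
E
python3 - <<'E'
from h import *
for n,b in [('side',(300,345,150,225)),('scene',(235,295,185,262))]:
    C=np.load(n+'.npz');hsv=cv2.cvtColor(C['im'],cv2.COLOR_BGR2HSV);w=C['w']
    m=np.zeros((400,640),bool);m[b[2]:b[3],b[0]:b[1]]=1
    m&=(hsv[...,1]<70)&(hsv[...,2]>130)&(w[...,2]>35)&(w[...,2]<150)
    p=w[m];c=np.median(p,0);p=p[np.abs(p[:,0]-c[0])<30]
    v=np.linalg.svd(p-p.mean(0))[2][2];v*=np.sign(v[0]);q=(p-p.mean(0))@np.array([-v[1],v[0],0])
    mid=p.mean(0)+np.array([-v[1],v[0],0])*(q.min()+q.max())/2
    print(n,'normal yaw',np.degrees(np.arctan2(v[1],v[0])).round(1),'mid',mid.round(1),q.min().round(),q.max().round(),'view',(mid-80*v).round(1))
print(hw(0,40.5,90),hw(-90,-31,87))
print(go([570.3,-202.5,240],100.5))
E
```

```text
side normal yaw 11.8 mid [575.1 239.6  93.4] -67.0 78.0 view [496.8 223.2  93.6]
scene normal yaw 11.6 mid [576.9 242.7  93.5] -68.0 63.0 view [498.5 226.6  93.5]
[ 570.61946122 -204.17817624   90.        ] [ 495.15635961 -290.88209943   87.        ]
('xyz', [480.0, -206.3, 9.4], 'rot', [-0.04, -0.05, -82.52])
```

Call:
drive_tool(
  series=[
    {"xyz": [480,-206,9],"rot": [0,0,-82.5]},
    {"xyz": [480,-206,9],"rot": [0,0,-82.5]},
    {"xyz": [480,-206,9],"rot": [0,0,-82.5]},
    {"xyz": [480,-206,9],"rot": [0,0,-82.5]},
    {"xyz": [480,-206,9],"rot": [0,0,-82.5]},
    {"xyz": [480,-206,9],"rot": [0,0,-82.5]},
    {"xyz": [480,-206,9],"rot": [0,0,-82.5]},
    {"xyz": [480,-206,9],"rot": [0,0,-82.5]},
    {"xyz": [480,-206,9],"rot": [0,0,-82.5]},
    {"xyz": [480,-206,9],"rot": [0,0,-82.5]},
  ],
  hand=0.3,
  grip_force=40,
)

```text
t: 1.35
position: [571.1, -202.0, 394.8]
ee_rot: [-0.001, 0.639, 0.769, 0.0]
wrist_force: [-0.2, 0.2, 0.0]
gripper_width: 30.0
```

```bash
cat >> h.py <<'E'
def rect(n,p):
    p=p[~np.isnan(p).any(1)]
    if len(p)<5: print(n,len(p));return
    r=cv2.minAreaRect(p[:,:2].astype(np.float32));print(n,len(p),'rect',np.round(r[0],1),np.round(r[1],1),round(r[2],1),'z',np.percentile(p[:,2],[2,50,98]).round(1))
E
python3 - <<'E'
from h import *
im,w,P,d=cam('wrist');cv2.imwrite('pics/w1.png',im);np.savez('w1',im=im,w=w,P=P)
hsv=cv2.cvtColor(im,cv2.COLOR_BGR2HSV);Hh,S,V=hsv[...,0],hsv[...,1],hsv[...,2];z=w[...,2]
red=((Hh<8)|(Hh>172))&(S>150);blue=(Hh>100)&(Hh<125)&(S>110)
rect('fin',w[red&(z>98)&(z<130)]);rect('fintop',w[red&(z>118)&(z<130)]);rect('flap',w[blue&(z>84)&(z<95)]);rect('top',w[(z>86)&(z<100)])
rect('knob',w[(V<60)&(z>75)&(z<105)]); print(observe()['position'], P.round(2).tolist())
E
```

```text
fin 660 rect [ 572.9 -201.1] [10.7 34.3] 10.9 z [108.3 122.2 123.6]
fintop 638 rect [ 572.9 -201.2] [10.7 34.2] 10.9 z [119.6 122.2 123.6]
flap 7894 rect [ 575.5 -276.4] [142. 105.] 10.8 z [88.4 90.1 91.6]
top 19892 rect [ 566.8 -246.6] [163.7 170.4] 10.7 z [88.  90.4 95.5]
knob 500 rect [ 532.3 -205.7] [195.6  77. ] 53.7 z [75.5 91.6 95.3]
[ 570.35921795 -202.90322709  395.00964324] [[0.98, 0.17, 0.05, 557.66], [0.18, -0.94, -0.29, -126.9], [-0.0, 0.3, -0.95, 363.32], [0.0, 0.0, 0.0, 1.0]]
```

View pics/w1.png

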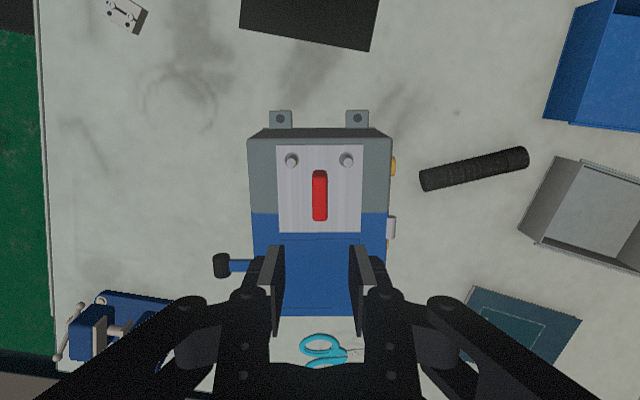

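The wrist view shows the fin at (320,195) centred between the fingers at columns 285 and 348. The pins are at (292,160) and (347,160), the knob at (222,265) and the mat edge at the top. I'll descend.

```bash
python3 - <<'E'
from h import *
print(go([571.7,-202,117],100.8),observe()['position'])
E
```

```text
('xyz', [0.5, 1.6, 123.0], 'rot', [-0.05, -0.08, -0.34]) [ 570.35921795 -202.90322709  395.00964324]
```

Call:
drive_tool(
  series=[
    {"xyz": [0,1.5,50],"rot": [0,0,-0.3]},
    {"xyz": [0,1.5,90],"rot": [0,0,-0.3]},
    {"xyz": [0,1.5,110],"rot": [0,0,-0.3]},
    {"xyz": [0,1.5,118],"rot": [0,0,-0.3]},
    {"xyz": [0,1.5,123],"rot": [0,0,-0.3]},
    {"xyz": [0,1.5,123],"rot": [0,0,-0.3]},
  ],
)

```text
t: 2.15
position: [571.6, -202.9, 272.6]
ee_rot: [-0.0, 0.638, 0.77, 0.0]
wrist_force: [0.0, -1.1, 0.2]
gripper_width: 29.5
```

Call:
drive_tool(
  series=[
    {"xyz": [0,0,0],"rot": [0,0,0]},
    {"xyz": [0,0,0],"rot": [0,0,0]},
    {"xyz": [0,0,0],"rot": [0,0,0]},
    {"xyz": [0,0,0],"rot": [0,0,0]},
    {"xyz": [0,0,0],"rot": [0,0,0]},
    {"xyz": [0,0,0],"rot": [0,0,0]},
  ],
  hand=1,
  grip_force=40,
)

```text
t: 2.9
position: [571.7, -203.0, 273.5]
ee_rot: [0.0, 0.638, 0.77, 0.0]
wrist_force: [-2.2, 0.4, 6.7]
gripper_width: 11.1
```

Gripped at 11 mm with a small side force. I'll lift.

Call:
drive_tool(
  series=[
    {"xyz": [0,0,-5],"rot": [0,0,0]},
    {"xyz": [0,0,-12],"rot": [0,0,0]},
    {"xyz": [0,0,-20],"rot": [0,0,0]},
    {"xyz": [0,0,-30],"rot": [0,0,0]},
    {"xyz": [0,0,-55],"rot": [0,0,0]},
    {"xyz": [0,0,-70],"rot": [0,0,0]},
    {"xyz": [0,0,-70],"rot": [0,0,0]},
  ],
)

```text
t: 3.78
position: [571.8, -203.0, 344.7]
ee_rot: [0.001, 0.638, 0.77, 0.0]
wrist_force: [-0.0, -0.6, -1.8]
gripper_width: 11.4
```

```bash
python3 - <<'E'
from h import *
s=observe();print(s['position'],s['wrist_force'],s['gripper_width'])
im,w,P,d=cam('wrist');cv2.imwrite('pics/w2.png',im)
z=w[...,2];V=im.max(-1);m=(V<60)&(z<10)&(z>-4);m[200:]=0;rect('mat',w[m])
print(go([535,-16,60],90.8),go([535,-16,117-87],90.8))
E
```

```text
[ 571.77256541 -202.97055013  344.69347294] [-0.00590902 -0.6399038  -1.78766246] 11.412713522118942
mat 4682 rect [ 537.6 -144.1] [562.5 168.8] 10.5 z [0.4 2.2 6.6]
('xyz', [190.6, -1.3, 128.5], 'rot', [0.06, 0.03, 9.93]) ('xyz', [190.6, -1.4, 158.5], 'rot', [0.06, 0.03, 9.93])
```

View pics/w2.png

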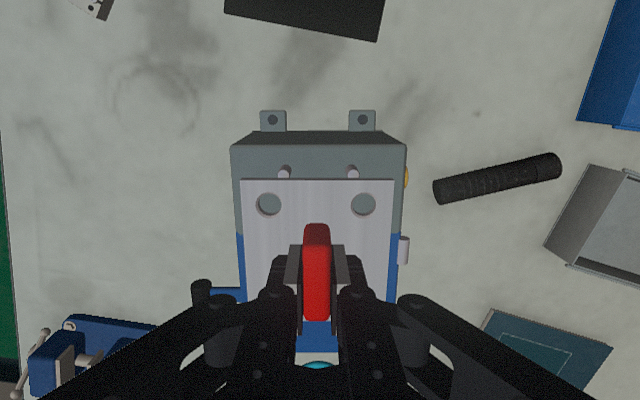

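The wrist view shows the keeper held level, its holes at (269,204) and (363,204) clear of the pins. I'll carry it to the mat.

Call:
drive_tool(
  series=[
    {"xyz": [40,0,0],"rot": [0,0,0]},
    {"xyz": [90,0,0],"rot": [0,0,3]},
    {"xyz": [140,-1,20],"rot": [0,0,6]},
    {"xyz": [175,-1,60],"rot": [0,0,10]},
    {"xyz": [190,-1,100],"rot": [0,0,10]},
    {"xyz": [190,-1,130],"rot": [0,0,10]},
    {"xyz": [190,-1,148],"rot": [0,0,10]},
    {"xyz": [190,-1,153],"rot": [0,0,10]},
    {"xyz": [190,-1,156],"rot": [0,0,10]},
    {"xyz": [190,-1,156],"rot": [0,0,10]},
  ],
)

```text
t: 5.08
position: [535.7, -16.7, 188.1]
ee_rot: [0.001, 0.703, 0.711, 0.001]
wrist_force: [0.3, -0.2, -1.1]
gripper_width: 11.1
```

```bash
python3 - <<'E'
from h import *
s=observe();print(s['position'],s['wrist_force'],s['gripper_width'])
im,w,P,d=cam('side');z=w[...,2]
m=np.zeros((400,640),bool);m[236:262,292:350]=1
V=im.max(-1);rect('keeper',w[m&(V>110)&(z>2)&(z<25)]);rect('mat',w[m&(V<60)&(z<12)&(z>-6)])
cv2.imwrite('pics/k.png',cv2.resize(im[200:300,260:400],None,fx=4,fy=4))
E
```

```text
[535.71465721 -16.70440428 188.1117391 ] [ 0.28217313 -0.17913867 -1.13935216] 11.080469516227913
keeper 272 rect [528.3 -13.1] [ 90.5 121.8] 84.1 z [ 2.4  7.9 23.1]
mat 102 rect [533.9  -5.6] [124.5 111. ] 0.5 z [-0.6  1.9  4.3]
```

Call:
drive_tool(
  series=[
    {"xyz": [0,0,1],"rot": [0,0,0]},
    {"xyz": [0,0,2],"rot": [0,0,0]},
    {"xyz": [0,0,2],"rot": [0,0,0]},
  ],
)

```text
t: 5.5
position: [535.9, -16.7, 186.6]
ee_rot: [0.001, 0.703, 0.712, 0.001]
wrist_force: [-0.1, 0.1, 3.5]
gripper_width: 11.2
```

Call:
drive_tool(
  series=[
    {"xyz": [0,0,0],"rot": [0,0,0]},
    {"xyz": [0,0,0],"rot": [0,0,0]},
    {"xyz": [0,0,0],"rot": [0,0,0]},
    {"xyz": [0,0,0],"rot": [0,0,0]},
    {"xyz": [0,0,-30],"rot": [0,0,0]},
    {"xyz": [0,0,-90],"rot": [0,0,0]},
    {"xyz": [0,0,-140],"rot": [0,0,0]},
    {"xyz": [0,0,-160],"rot": [0,0,0]},
    {"xyz": [0,0,-160],"rot": [0,0,0]},
  ],
  hand=0.3,
)

```text
t: 6.62
position: [535.5, -16.6, 347.9]
ee_rot: [0.002, 0.703, 0.712, 0.002]
wrist_force: [-0.5, -0.8, -0.7]
gripper_width: 30.0
```

```bash
python3 - <<'E'
from h import *
s=observe();print(s['position'],s['wrist_force'],s['gripper_width'])
im,w,P,d=cam('side');z=w[...,2];hsv=cv2.cvtColor(im,cv2.COLOR_BGR2HSV)
m=np.zeros((400,640),bool);m[230:275,290:352]=1
V=im.max(-1);red=((hsv[...,0]<8)|(hsv[...,0]>172))&(hsv[...,1]>150)
rect('keeper',w[m&(V>110)&~red&(z>5)&(z<12)]);rect('fin',w[m&red&(z<50)]);rect('mat',w[m&(V<60)&(z<12)&(z>-6)])
m2=np.zeros((400,640),bool);m2[225:345,315:445]=1;blue=(hsv[...,0]>100)&(hsv[...,0]<125)&(hsv[...,1]>110)
rect('flap',w[m2&blue&(z>80)&(z<96)]);rect('top',w[m2&(z>84)&(z<97)])
m2=np.zeros((400,640),bool);m2[265:305,315:350]=1;rect('knobarea',w[m2&(V<55)&(z>70)])
print(P.round(2)[:3,3])
cv2.imwrite('pics/k.png',cv2.resize(im[190:340,220:440],None,fx=3.5,fy=3.5))
E
```

```text
[535.48489112 -16.59808497 347.89145305] [-0.45737697 -0.7890455  -0.65291782] 29.993993864107807
keeper 247 rect [534.  -16.9] [69.5 77.8] 0.3 z [5.1 6.8 9.3]
fin 63 rect [540.3  11.7] [99.3 13.9] 77.7 z [ 4.7 29.3 36.3]
mat 116 rect [533.8 -15.9] [124.6 128.7] 0.5 z [-0.2  1.7  3.9]
flap 1629 rect [ 575.6 -277.4] [141.7 108.8] 10.3 z [86.9 89.  91.2]
top 2549 rect [ 563.8 -247.8] [165.7 173.9] 11.8 z [85.4 88.9 91.6]
knobarea 15 rect [ 500.8 -295.1] [13.4  8.3] 77.5 z [83.1 87.9 94. ]
[ 321.52 -995.82  583.35]
```

View pics/k.png

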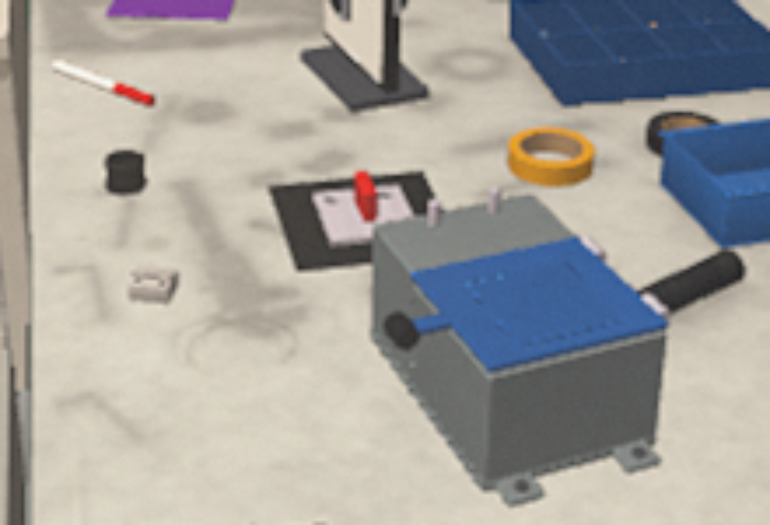

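The keeper lies flat, centred on the mat at crop (362,212) with the fin up, and the flap is now free. The knob is at crop (402,330). Next I go to the knob.

```bash
python3 - <<'E'
from h import *
print(go([496,-291,190],10.7))
E
```

```text
('xyz', [-273.9, -42.8, 1.4], 'rot', [0.19, -0.09, 80.02])
```

Call:
drive_tool(
  series=[
    {"xyz": [-274,-43,1],"rot": [0,0,80]},
    {"xyz": [-274,-43,1],"rot": [0,0,80]},
    {"xyz": [-274,-43,1],"rot": [0,0,80]},
    {"xyz": [-274,-43,1],"rot": [0,0,80]},
    {"xyz": [-274,-43,1],"rot": [0,0,80]},
    {"xyz": [-274,-43,1],"rot": [0,0,80]},
    {"xyz": [-274,-43,1],"rot": [0,0,80]},
    {"xyz": [-274,-43,1],"rot": [0,0,80]},
    {"xyz": [-274,-43,1],"rot": [0,0,80]},
  ],
  hand=0,
)

```text
t: 7.8
position: [495.6, -291.1, 343.9]
ee_rot: [-0.0, 0.996, 0.094, 0.001]
wrist_force: [-0.0, 0.5, -0.2]
gripper_width: 43.0
```

```bash
python3 - <<'E'
from h import *
s=observe();print(s['position'],s['gripper_width'])
im,w,P,d=cam('wrist');cv2.imwrite('pics/w3.png',im);np.savez('w3',im=im,w=w,P=P)
hsv=cv2.cvtColor(im,cv2.COLOR_BGR2HSV);z=w[...,2];V=im.max(-1);blue=(hsv[...,0]>100)&(hsv[...,0]<125)&(hsv[...,1]>110)
rect('flap',w[blue&(z>84)&(z<95)])
rect('stem',w[blue&(z>80)&(z<97)&((w[...,0]-578)*.983+(w[...,1]+244)*.186<-64)])
rect('knob',w[(V<60)&(z>80)&(z<105)&(w[...,0]<530)&(w[...,0]>470)])
print(go([496,-291,87],10.7))
E
```

```text
[ 495.64315536 -291.09004522  343.85758972] 43.01128269201872
flap 27296 rect [ 564.4 -278.9] [118.9 105.9] 10.8 z [88.1 89.7 91.3]
stem 368 rect [ 513.4 -288. ] [15.3 11.1] 10.8 z [87.7 89.2 90.7]
knob 535 rect [ 499.9 -290.6] [13.5 19.4] 11.3 z [87.6 93.1 94.9]
('xyz', [0.1, 0.0, 102.1], 'rot', [-0.0, -0.11, 0.13])
```

View pics/w3.png

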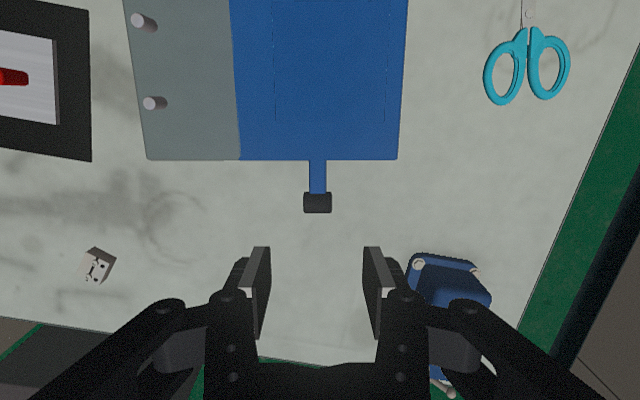

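The knob is at (317,203), between the fingers. The flap front edge is at row 160, and the blue vise, a look-alike, is at (450,285). I'll check how close the vise is before descending.

```bash
python3 - <<'E'
from h import *
C=np.load('w3.npz');w=C['w'];m=np.zeros((400,640),bool);m[250:310,408:495]=1
p=w[m&(w[...,2]>15)&(w[...,2]<100)];print(p.min(0),p.max(0))
print(go([498.5,-291,86],10.9))
E
```

```text
[ 405.20869135 -468.8366474    15.01305558] [ 435.78061123 -401.47377974   61.3881157 ]
('xyz', [2.6, 0.5, 103.1], 'rot', [-0.0, -0.11, -0.07])
```

Call:
drive_tool(
  series=[
    {"xyz": [2.5,0,50],"rot": [0,0,0]},
    {"xyz": [2.5,0,85],"rot": [0,0,0]},
    {"xyz": [2.5,0,98],"rot": [0,0,0]},
    {"xyz": [2.5,0,103],"rot": [0,0,0]},
    {"xyz": [2.5,0,103],"rot": [0,0,0]},
  ],
)

```text
t: 8.48
position: [498.6, -290.7, 242.0]
ee_rot: [0.0, 0.996, 0.095, 0.001]
wrist_force: [0.1, -0.3, 0.3]
gripper_width: 42.9
```

Call:
drive_tool(
  series=[
    {"xyz": [0,0,0],"rot": [0,0,0]},
    {"xyz": [0,0,0],"rot": [0,0,0]},
    {"xyz": [0,0,0],"rot": [0,0,0]},
    {"xyz": [0,0,0],"rot": [0,0,0]},
    {"xyz": [0,0,0],"rot": [0,0,0]},
  ],
  hand=1,
  grip_force=20,
)

```text
t: 9.1
position: [498.8, -290.7, 243.1]
ee_rot: [0.001, 0.996, 0.095, 0.002]
wrist_force: [-0.6, 2.7, 7.1]
gripper_width: 19.4
```

```bash
python3 - <<'E'
from h import *
s=observe();print(s['position'],s['wrist_force'],s['gripper_width'])
for th in np.radians([10,20,30,40,50,60,70,80,90,100]):
    # displacement along housing x / z
    dx=152*(1-np.cos(th));dz=152*np.sin(th)
    p=s['position']+np.array([dx*np.cos(np.radians(10.8)),dx*np.sin(np.radians(10.8)),dz-155])
    print(round(np.degrees(th)),go(p,10.8,s),round(dx,1),round(dz,1))
E
```

```text
[ 498.76225986 -290.74011218  243.13184399] [-0.58545926  2.66406124  7.13527044] 19.42964668313247
10 ('xyz', [2.4, 0.1, -26.4], 'rot', [0.11, -0.22, 0.07]) 2.3 26.4
20 ('xyz', [9.4, 0.1, -52.0], 'rot', [0.11, -0.22, 0.07]) 9.2 52.0
30 ('xyz', [20.7, 0.2, -75.9], 'rot', [0.11, -0.22, 0.07]) 20.4 76.0
40 ('xyz', [35.9, 0.2, -97.6], 'rot', [0.11, -0.22, 0.07]) 35.6 97.7
50 ('xyz', [54.7, 0.3, -116.2], 'rot', [0.11, -0.22, 0.07]) 54.3 116.4
60 ('xyz', [76.5, 0.3, -131.3], 'rot', [0.11, -0.22, 0.07]) 76.0 131.6
70 ('xyz', [100.6, 0.4, -142.4], 'rot', [0.11, -0.22, 0.07]) 100.0 142.8
80 ('xyz', [126.2, 0.4, -149.2], 'rot', [0.11, -0.22, 0.07]) 125.6 149.7
90 ('xyz', [152.6, 0.5, -151.4], 'rot', [0.11, -0.22, 0.07]) 152.0 152.0
100 ('xyz', [179.0, 0.5, -149.0], 'rot', [0.11, -0.22, 0.07]) 178.4 149.7
```

The knob is pinched at 19.4 mm. I'll swing it in two arcs.

Call:
drive_tool(
  series=[
    {"xyz": [0.6,0,-13],"rot": [0,0,0]},
    {"xyz": [2.4,0,-26.4],"rot": [0,0,0]},
    {"xyz": [5.3,0,-39.3],"rot": [0,0,0]},
    {"xyz": [9.3,0,-52],"rot": [0,0,0]},
    {"xyz": [14.4,0,-64.2],"rot": [0,0,0]},
    {"xyz": [20.5,0,-76],"rot": [0,0,0]},
    {"xyz": [27.6,0,-87.2],"rot": [0,0,0]},
    {"xyz": [35.7,0,-97.6],"rot": [0,0,0]},
    {"xyz": [35.7,0,-97.6],"rot": [0,0,0]},
  ],
)

```text
t: 10.22
position: [534.0, -283.8, 341.8]
ee_rot: [0.001, 0.995, 0.095, 0.002]
wrist_force: [-1.9, -1.5, 2.0]
gripper_width: 19.6
```

```bash
python3 - <<'E'
from h import *
s=observe();print(s['position'],s['wrist_force'],s['gripper_width'])
im,w,P,d=cam('side');hsv=cv2.cvtColor(im,cv2.COLOR_BGR2HSV);z=w[...,2]
m=np.zeros((400,640),bool);m[150:345,315:445]=1
blue=(hsv[...,0]>100)&(hsv[...,0]<125)&(hsv[...,1]>110)
p=w[m&blue&(z>70)&(w[...,1]<-200)];p=p[~np.isnan(p).any(1)];rect('flap',p)
n=np.linalg.svd(p-np.median(p,0),full_matrices=False)[2][2];print(n,np.degrees(np.arccos(abs(n[2]))))
print(go(s['position']+[0,0,-155],10.8,s))
E
```

```text
[ 533.96515106 -283.7689326   341.7907363 ] [-1.94427428 -1.52283592  1.98346855] 19.578931479867606
flap 350 rect [ 601.5 -274. ] [ 97.7 107.2] 8.3 z [ 93.3 134.2 165.5]
[-0.62601634 -0.098549   -0.77355778] 39.3255419866994
('xyz', [0.0, 0.0, 0.0], 'rot', [0.15, -0.26, 0.1])
```

Call:
drive_tool(
  series=[
    {"xyz": [9,0,-9.8],"rot": [0,0,0]},
    {"xyz": [18.8,0,-18.6],"rot": [0,0,0]},
    {"xyz": [29.3,0,-26.7],"rot": [0,0,0]},
    {"xyz": [40.6,0,-33.7],"rot": [0,0,0]},
    {"xyz": [52.4,0,-39.9],"rot": [0,0,0]},
    {"xyz": [64.7,0,-44.8],"rot": [0,0,0]},
    {"xyz": [77.3,0,-48.8],"rot": [0,0,0]},
    {"xyz": [90.3,0,-51.6],"rot": [0,0,0]},
    {"xyz": [103.5,0,-53.3],"rot": [0,0,0]},
    {"xyz": [116.7,0,-53.8],"rot": [0,0,0]},
  ],
)

```text
t: 11.52
position: [648.9, -261.6, 395.7]
ee_rot: [0.001, 0.995, 0.095, 0.002]
wrist_force: [-2.0, -2.1, 2.2]
gripper_width: 19.7
```

Call:
drive_tool(
  series=[
    {"xyz": [9,0,-0.3],"rot": [0,0,0]},
    {"xyz": [18,0,1],"rot": [0,0,0]},
    {"xyz": [24,0,2],"rot": [0,0,0]},
    {"xyz": [24,0,2],"rot": [0,0,0]},
  ],
)

```text
t: 12.02
position: [672.9, -256.9, 393.9]
ee_rot: [0.001, 0.995, 0.095, 0.003]
wrist_force: [0.8, -2.3, 4.9]
gripper_width: 19.6
```

```bash
python3 - <<'E'
from h import *
s=observe();print(s['position'],s['wrist_force'],s['gripper_width'])
im,w,P,d=cam('side');hsv=cv2.cvtColor(im,cv2.COLOR_BGR2HSV);z=w[...,2]
m=np.zeros((400,640),bool);m[150:345,315:460]=1
blue=(hsv[...,0]>100)&(hsv[...,0]<125)&(hsv[...,1]>110)
p=w[m&blue&(z>95)&(w[...,1]<-200)];p=p[~np.isnan(p).any(1)];rect('flap',p)
e=p-np.median(p,0);print(np.linalg.svd(e,full_matrices=False)[1:]);cv2.imwrite('pics/f.png',im)
E
```

```text
[ 672.91338043 -256.9259308   393.86425299] [ 0.77178932 -2.32436392  4.88715641] 19.5569315841349
flap 1693 rect [ 653.2 -264.1] [ 32.9 106.1] 17.5 z [ 97.6 156.6 218.2]
(array([1497.35028603, 1260.5183613 ,  101.40939969]), array([[ 0.09698902,  0.10037309,  0.99021128],
       [ 0.20604193, -0.97537426,  0.07868777],
       [ 0.97372473,  0.1963932 , -0.11528166]]))
```

View pics/f.png

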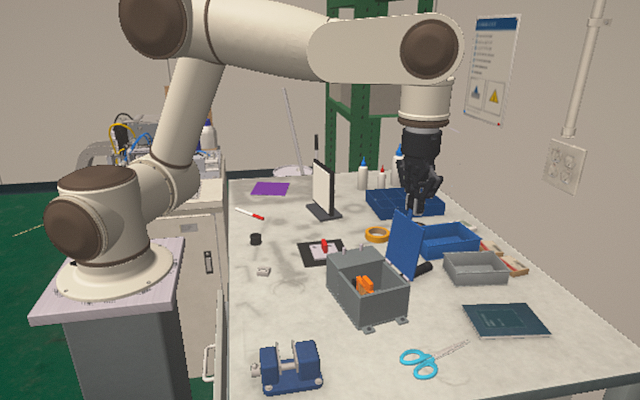

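The flap stands open at about 98°, and the orange tab is visible in the well at (363,285). I'll release the knob, retreat upward and go above the tab.

Call:
drive_tool(
  series=[
    {"xyz": [0,0,0],"rot": [0,0,0]},
    {"xyz": [0,0,0],"rot": [0,0,0]},
    {"xyz": [0,0,0],"rot": [0,0,0]},
    {"xyz": [0,0,-15],"rot": [0,0,0]},
    {"xyz": [0,0,-60],"rot": [0,0,0]},
    {"xyz": [0,0,-70],"rot": [0,0,0]},
  ],
  hand=0.3,
)

```text
t: 12.82
position: [672.0, -256.6, 468.6]
ee_rot: [0.003, 0.995, 0.095, 0.005]
wrist_force: [0.8, 0.4, 0.1]
gripper_width: 30.0
```

```bash
python3 - <<'E'
from h import *
print(go([573.8,-275.2,200],100.8))
E
```

```text
('xyz', [-101.0, -1.0, 112.7], 'rot', [0.69, -0.14, -89.9])
```

Call:
drive_tool(
  series=[
    {"xyz": [-40,-1,0],"rot": [0,0,-10]},
    {"xyz": [-90,-1,0],"rot": [0,0,-20]},
    {"xyz": [-101,-1,20],"rot": [0.3,0,-30]},
    {"xyz": [-101,-1,50],"rot": [0.7,0,-40]},
    {"xyz": [-101,-1,80],"rot": [0.7,0,-50]},
    {"xyz": [-101,-1,113],"rot": [0.7,0,-60]},
    {"xyz": [-101,-1,113],"rot": [0.7,-0.1,-70]},
    {"xyz": [-101,-1,113],"rot": [0.7,-0.1,-80]},
    {"xyz": [-101,-1,113],"rot": [0.7,-0.1,-89.9]},
    {"xyz": [-101,-1,113],"rot": [0.7,-0.1,-89.9]},
  ],
)

```text
t: 14.08
position: [573.8, -275.2, 355.0]
ee_rot: [0.0, 0.638, 0.77, 0.0]
wrist_force: [-0.9, 0.6, 0.3]
gripper_width: 29.8
```

```bash
python3 - <<'E'
from h import *
s=observe();print(s['position'],s['gripper_width'])
im,w,P,d=cam('wrist');cv2.imwrite('pics/w4.png',im);np.savez('w4',im=im,w=w,P=P)
hsv=cv2.cvtColor(im,cv2.COLOR_BGR2HSV);z=w[...,2]
org=(hsv[...,0]>5)&(hsv[...,0]<22)&(hsv[...,1]>150)
c=org&(np.hypot(w[...,0]-574,w[...,1]+275)<60)
rect('tab',w[c&(z>66)&(z<95)]);rect('frame',w[c&(z>40)&(z<66)])
print(go([573.8,-275.2,72],100.8))
E
```

```text
[ 573.79216908 -275.22092584  355.03521383] 29.754430799770695
tab 542 rect [ 575.2 -276.3] [ 8.6 34.1] 10.8 z [70.4 79.2 80.6]
frame 705 rect [ 575.6 -277.3] [ 9.5 89.7] 10.5 z [59.1 61.3 63. ]
('xyz', [-0.0, -0.1, 128.0], 'rot', [0.03, -0.02, -0.23])
```

View pics/w4.png

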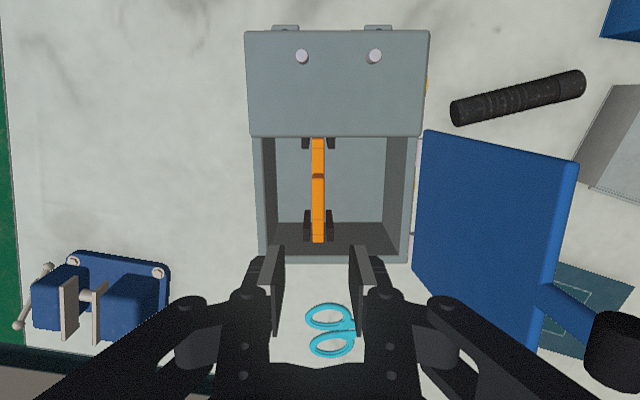

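The filter plate is in view: tab at (317,180), frame from (318,140) to (318,240), centred between the fingers. I'll descend on the tab.

Call:
drive_tool(
  series=[
    {"xyz": [-0.8,0.5,50],"rot": [0,0,0]},
    {"xyz": [-0.8,0.5,90],"rot": [0,0,0]},
    {"xyz": [-0.8,0.5,115],"rot": [0,0,0]},
    {"xyz": [-0.8,0.5,125],"rot": [0,0,0]},
    {"xyz": [-0.8,0.5,129],"rot": [0,0,0]},
    {"xyz": [-0.8,0.5,129],"rot": [0,0,0]},
  ],
)

```text
t: 14.88
position: [574.7, -276.0, 226.9]
ee_rot: [0.001, 0.639, 0.769, 0.0]
wrist_force: [0.3, 0.3, 1.0]
gripper_width: 29.7
```

Call:
drive_tool(
  series=[
    {"xyz": [0,0,0],"rot": [0,0,0]},
    {"xyz": [0,0,0],"rot": [0,0,0]},
    {"xyz": [0,0,0],"rot": [0,0,0]},
    {"xyz": [0,0,0],"rot": [0,0,0]},
    {"xyz": [0,0,0],"rot": [0,0,0]},
    {"xyz": [0,0,0],"rot": [0,0,0]},
  ],
  hand=1,
  grip_force=50,
)

```text
t: 15.62
position: [574.9, -276.1, 228.1]
ee_rot: [0.001, 0.639, 0.769, 0.001]
wrist_force: [-1.4, 0.3, 6.9]
gripper_width: 8.9
```

Call:
drive_tool(
  series=[
    {"xyz": [0,0,-8],"rot": [0,0,0]},
    {"xyz": [0,0,-20],"rot": [0,0,0]},
    {"xyz": [0,0,-35],"rot": [0,0,0]},
    {"xyz": [0,0,-55],"rot": [0,0,0]},
    {"xyz": [0,0,-80],"rot": [0,0,0]},
    {"xyz": [0,0,-110],"rot": [0,0,0]},
    {"xyz": [0,0,-130],"rot": [0,0,0]},
    {"xyz": [0,0,-135],"rot": [0,0,0]},
    {"xyz": [0,0,-135],"rot": [0,0,0]},
    {"xyz": [0,0,-135],"rot": [0,0,0]},
  ],
)

```text
t: 16.88
position: [574.4, -275.9, 362.1]
ee_rot: [0.001, 0.639, 0.769, 0.0]
wrist_force: [0.0, -0.8, -1.8]
gripper_width: 9.3
```

```bash
python3 - <<'E'
from h import *
s=observe();print(s['position'],s['wrist_force'],s['gripper_width'])
im,w,P,d=cam('side');cv2.imwrite('pics/f2.png',cv2.resize(im[120:340,220:460],None,fx=3,fy=3))
hsv=cv2.cvtColor(im,cv2.COLOR_BGR2HSV);z=w[...,2];org=(hsv[...,0]>5)&(hsv[...,0]<22)&(hsv[...,1]>150)
rect('plate',w[org&(z>60)&(w[...,1]<-150)&(w[...,1]>-350)])
# TCP z: plate_centre at 92 -> TCP = 92 + (TCP-at-grip 228 - (6+28))
print(go([497,224,92+228-34-155],101.6,s))
E
```

```text
[ 574.39707842 -275.94345217  362.13254659] [ 0.02875355 -0.78129089 -1.79119732] 9.31654565962414
plate 585 rect [ 580.4 -260.3] [117.9  51.7] 68.5 z [143.2 170.1 212.6]
('xyz', [505.7, 15.0, 75.8], 'rot', [0.09, 0.04, -1.09])
```

View pics/f2.png

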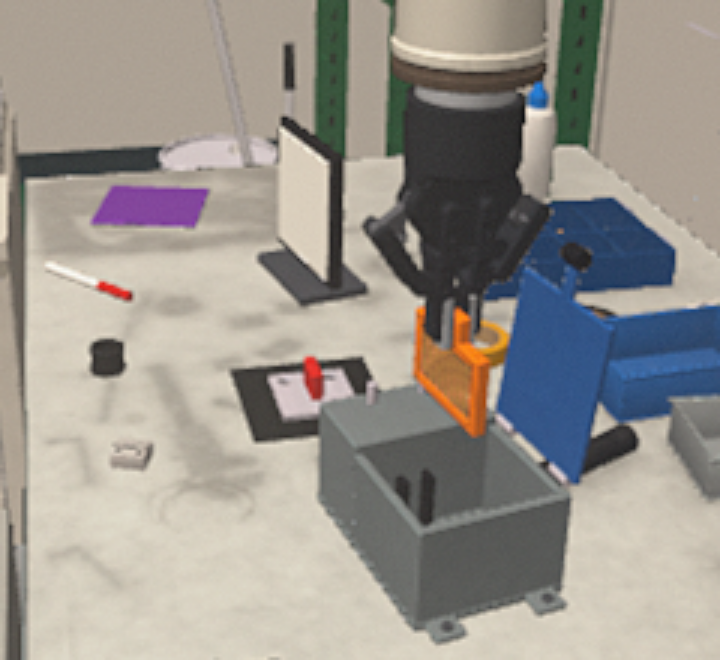

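The plate is held upright, clear of the housing, and the flap is still open. I'll carry it to the panel in two calls.

Call:
drive_tool(
  series=[
    {"xyz": [15,0,0],"rot": [0,0,0]},
    {"xyz": [45,0,0],"rot": [0,0,0]},
    {"xyz": [90,0,0],"rot": [0,0,0]},
    {"xyz": [140,0,0],"rot": [0,0,0]},
    {"xyz": [190,0,0],"rot": [0,0,0]},
    {"xyz": [240,0,0],"rot": [0,0,0]},
    {"xyz": [290,0,0],"rot": [0,0,0]},
    {"xyz": [335,0,0],"rot": [0,0,0]},
    {"xyz": [365,0,0],"rot": [0,0,-0.5]},
    {"xyz": [380,0,0],"rot": [0,0,-1]},
  ],
)

```text
t: 18.18
position: [504.2, 99.5, 361.7]
ee_rot: [0.001, 0.632, 0.775, 0.0]
wrist_force: [-0.2, -0.7, -1.9]
gripper_width: 9.0
```

```bash
python3 - <<'E'
from h import *
s=observe();print(s['position'],s['wrist_force'],s['gripper_width'])
print(go([497,224,92+228-34-155],101.6,s))
E
```

```text
[504.18513205  99.45331662 361.72119297] [-0.18929922 -0.71125058 -1.88098478] 9.016914976493618
('xyz', [123.5, 18.0, 75.7], 'rot', [0.08, 0.03, 0.04])
```

Call:
drive_tool(
  series=[
    {"xyz": [20,5,0],"rot": [0,0,0]},
    {"xyz": [55,10,5],"rot": [0,0,0]},
    {"xyz": [90,14,20],"rot": [0,0,0]},
    {"xyz": [112,17,40],"rot": [0,0,0]},
    {"xyz": [120,18,58],"rot": [0,0,0]},
    {"xyz": [123.5,18,70],"rot": [0,0,0]},
    {"xyz": [123.5,18,75.5],"rot": [0,0,0]},
    {"xyz": [123.5,18,75.5],"rot": [0,0,0]},
    {"xyz": [123.5,18,75.5],"rot": [0,0,0]},
  ],
)

```text
t: 19.3
position: [497.3, 223.7, 286.9]
ee_rot: [0.001, 0.632, 0.775, 0.001]
wrist_force: [0.1, 0.9, -1.5]
gripper_width: 9.6
```

```bash
python3 - <<'E'
from h import *
s=observe();print(s['position'],s['wrist_force'],s['gripper_width'],s['qvel'].round(3))
out=[]
for n in ['scene','side']:
    im,w,P,d=cam(n);hsv=cv2.cvtColor(im,cv2.COLOR_BGR2HSV);z=w[...,2]
    org=(hsv[...,0]>5)&(hsv[...,0]<22)&(hsv[...,1]>150)
    p=w[org&(z>50)&(np.hypot(w[...,0]-497,w[...,1]-224)<75)];p=p[~np.isnan(p).any(1)]
    rect('plate '+n,p);v=np.linalg.svd(p-p.mean(0),full_matrices=False)[2][2];print('normal',v.round(3),np.degrees(np.arctan(v[1]/v[0])).round(1), p.min(0).round(),p.max(0).round())
    wf=(hsv[...,1]<70)&(hsv[...,2]>110)&(z>30)&(z<155)&(np.abs(w[...,0]-576)<30)&(np.abs(w[...,1]-241)<75);rect('face '+n,w[wf])
    if n=='side':
        blue=(hsv[...,0]>100)&(hsv[...,0]<125)&(hsv[...,1]>110);p=w[blue&(z>97)&(w[...,1]<-200)&(w[...,0]<680)&(w[...,0]>600)];p=p[~np.isnan(p).any(1)]
        v=np.linalg.svd(p-p.mean(0),full_matrices=False)[2][2];v*=np.sign(v[0]);print('flap deg',90-np.degrees(np.arcsin(v[2])),v)
    out.append(im)
a=out[0][140:300,200:440];b=out[1][120:300,220:460]
cv2.imwrite('pics/end.png',np.vstack([cv2.resize(x,None,fx=1.75*1.0,fy=1.75) for x in (a,b)]))
E
```

```text
[497.26474803 223.65401354 286.86140031] [ 0.14051756  0.94175462 -1.51728224] 9.565486867304116 [ 0.004  0.    -0.001 -0.    -0.002  0.001]
plate scene 515 rect [486.3 229.9] [79.1 75.6] 71.2 z [ 68.8  96.1 140.9]
normal [0.972 0.181 0.151] 10.5 [438. 182.  66.] [511. 271. 201.]
face scene 1265 rect [575.2 247.7] [ 14.4 125.7] 13.5 z [ 33.4  91.1 151.5]
plate side 157 rect [492.5 216.2] [22.1 91.8] 23.2 z [ 70.3 100.  137.6]
normal [-0.971 -0.235  0.048] 13.6 [479. 172.  66.] [508. 263. 140.]
face side 646 rect [575.5 239. ] [  8.7 144.8] 12.5 z [ 33.3  94.2 152.6]
flap deg 97.56868221006171 [ 0.97229769  0.19310222 -0.13171457]
```

View pics/end.png

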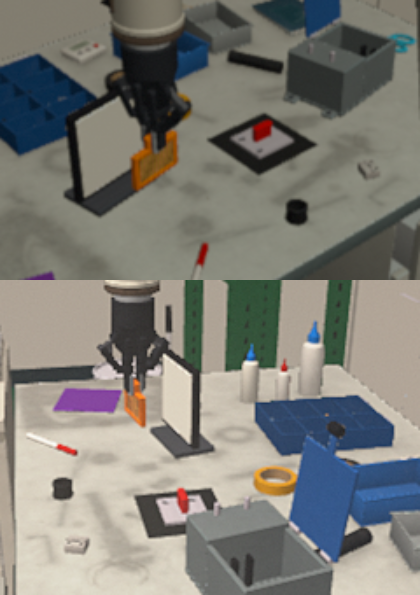

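All checks agree: the plate is upright in front of the panel at top (155,165) and bottom (135,405), and the keeper is on the mat. I'm handing in.

```bash
python3 -c "
from h import *
print(close_job()); s=observe(); print(s['t'],s['position'],s['gripper_width'])"
```

```text
the job is handed in; nothing more can be done
None
the job is handed in; nothing more can be done
```

I completed the task and handed it in at about 19.4 s of the 67 s allowed. The interface gives no verdict, so these are my own last checks before hand-in:

- **Keeper plate:** it lies flat on the black mat with the fin up, let go. Its centre was within 2 mm of the mat centre when measured just after release, and the final picture shows it unchanged.
- **Blue flap:** it stays open by itself at about 97.6° (1.70 rad).
- **Filter plate:** it is held still and upright, 9.6 mm between the fingers at a 50 N grip setting.
  - **Position:** the TCP is within about 1 mm of its target, which puts the frame centre at about (497, 224, 92–94) mm, roughly 80 mm in front of the white face.
  - **Angle:** from the tool pose it is square to the panel within about 1°. Plane fits in the images give its yaw as 10.5° (scene camera) and 13.6° (side camera), against 11.6–11.8° measured for the panel. The scene fit also showed about 9° of lean; stray pixels had got into that fit, and the side fit and the picture show it upright.
- **Panel and bystanders:** I saw no contact with the panel in the forces or pictures, and the loupe, die segment and tape look unmoved in the last picture.

The two cameras disagreed by up to about 8 mm on the plate's sideways position, which is well inside the 30 mm tolerance.

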